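# Change over the battery chargers

### The job

Two chargers for the sander's batteries stand on the painting table. The pack that is latched home in its charger is full: press that charger's catch so that the pack springs out. The other pack still stands out of its charger: slide it along its rails fully home until the catch clicks and holds it.

Things in the scene. Friction and masses are not known exactly. Their poses are not given: they have to be found in the camera images.
- pack_full (a joint): travel (m) of the full black battery pack (80 x 60 mm, top 68 mm above the table), latched at the start in one of two alike grey chargers fixed to the table. 0 = rear stop, 0.0035 = held by the catch, 0.042 = sprung out. Packs cannot be lifted off their rails. A spring (4 N at home, 1 N fully out) pushes a pack outward: once its catch is pressed it comes out by itself to about 0.04 and stays
- catch_full_pad (a point): top centre of the steel press pad (34 x 32 mm, ribbed) at the side of the full pack's charger, 50 mm above the table. Goes straight down 12 mm, 1.5 N rising to 4.5 N, frees the pack at about 9 mm, springs back. Axes: x = level, the way a pack slides home; y = left; z = up. The pack's side is 39 mm to the left, a pin on it 27 mm; the pack's top is 18 mm above this point
- pack_empty (a joint): travel (m) of the other black pack, same size, which at the start stands out of the second charger. 0 = rear stop, 0.0035 = held by the catch, 0.042 = fully out. Over the last 25 mm it rides over the spring catch and takes up to about 10 N; pushed to between 0 and 0.0025 it has clicked, and settles at 0.0035 when let go. If it has not clicked it springs out again
- pack_empty_back (a point): centre of the upright outer end face (60 wide, 36 mm high, centre 50 mm above the table) of the pack that stands out: push here; moves with the pack. Axes: x = level, the way the pack slides home; y = left; z = up. The charger's deck (18 mm high) and rails (32 mm high) end 15 mm in front of this face's home position, so at the start only the table lies below the face

How it is judged:
By the outcome, as a careful person would: the job done as asked, in the order asked, and still so for the second after the job is handed in, with the robot touching nothing.
It also fails if it takes over 42 s, if anything falls off the work surface, if the arm or the gripper's body presses on something with over 40 N, if the wrist force passes 120 N, or if a joint passes its speed limit or range.

### The arm

A 6-joint arm with a two-finger parallel gripper is mounted at the origin on a cart in front of the work surface, level with it; the furniture and walls round the work are solid. World frame = base frame: x ahead of the robot, y to its left, z up, the work surface at z = 0. Lengths are in mm, angles in degrees, forces in N, time in s.
With the tool pointing down it reaches from about 275 to 775 mm from the base axis. Payload 14.6 kg.
Tool frame: the origin (TCP) lies at the centre of the arm's flange, where the gripper is bolted on; the fingertips stand 173 mm ahead of it and the grasp point (between the pads) lies 155 mm ahead of it; z points along the fingers, y is the line along which they close (so a half turn about z gives the same grasp; the last joint's range is limited). The gripper opens to 85 mm and grips with 20 to 120 N. Pads are 22 mm wide; open, the fingers measure 114 mm over their backs; the gripper's body (76 mm by 85 mm) begins 54 mm behind the grasp point. The pads swing forward as they close: fully open they stand 13 mm farther back than shut.
Start: joints at [-82.752, 15.075, -2.767, 72.158, 0, 81.102], TCP at [145.988, -504.298, 404.678] pointing down, gripper open.
Joint ranges: [-151.79, 151.79], [-50.71, 97.33], [-67.44, 78.34], [-121.81, 120.89], [-77.56, 73.72], [-180, 180]. Speed limits (degrees/s): [108.29, 108.29, 147.25, 159.86, 180, 180].

### API

Orientations are given as [roll, pitch, yaw] about the fixed x, y, z axes, in that order (R = Rz(yaw) Ry(pitch) Rx(roll)).
In Python, from plant import ctrl gives the robot as it stands. The module is installed in compiled form; this text tells all that it offers.
- The arm moves only by the tool arm_command, never from a script. Its argument "steps" is a list of rows, each an object of numbers: "fingers": the finger opening in m, from 0 to 0.0854; "tx", "ty", "tz": the shift along the tool's x, y, z in m; "wx", "wy", "wz": the turn, a rotation vector about the tool's x, y, z in rad. A call has 1 to 8 rows; each row is the pose to reach, as a shift and turn from the pose commanded when the call began, along the tool's axes at that moment; what a row does not reach only later rows make up. A row lasts 1/10 s, in which the tool goes at most 50 mm and 8.59 degrees, less where a joint would pass 70% of its speed; a pose out of reach is approached as far as the arm can. A call with a gripper value outside its range is refused whole. The fingers move at their own pace and stop on an object; "squeeze" is the grip in N (left out, the last holds). Time passes only in rows, so rows that repeat a pose let the fingers close. It gives the time, the measured TCP pose, the force, the opening and the grip force at its end, in the units of the state.
- ctrl.state(): the state, without advancing time (a new reading comes with each control period).
- ctrl.capture(name): name is "scene" or "side" or "wrist"; returns a dict with "image" (384x512x3 uint8, blue, green, red), "fov_y" (degrees; the focal length in pixels is half the picture's height over the tangent of half this angle, whatever the lens; pixels are square), "cx", "cy" (the principal point, pixels), "R" (3x3) and "t" (3): a world point X has camera coordinates R X + t. Camera axes: x right, y down, z forward; pixel columns grow to the right and rows downward; lengths in mm; the calibration is good to about 2 mm. The wrist camera is an equidistant fisheye: a pixel r from the principal point sees the ray r / f radians off the axis. A picture is of the moment at which its call begins. There is no depth.
- ctrl.finish_job(): hands the job in; it is judged then, once.
Trained networks look in the newest picture that a camera, given by its name, has taken for a name from the list of things; names that differ only in an ending like _2 or _b are one class to them, and where a whole thing is asked for, a point or a joint stands for the part that bears it (a point fixed in the world has none). Each returns a list of dicts, best first, with "score" (0 to 1); they miss things now and then, are a little off and sometimes report something else, mostly with a low value. They report only what shows in the picture. A call takes as long as a camera call.
- ctrl.spot_in(camera, target): "point" ([column, row] in pixels, amid what is visible of it).
The state is a dict: "t": time; "qpos": joint angles; "qvel": joint speeds; "effort": joint torques, N m; "ee_pos": TCP position; "eef_rot": TCP orientation; "ft_force": force on the tool from outside, world axes, zero at the start; "wrist_torque": the same for the moment, N m; "width": opening from 0.0 (shut) to 1.0 (fully open); "finger_force": force on a finger pad.
Only numpy, scipy, OpenCV 4.12 (cv2) and the standard library are available. Lean on these libraries where they do the work, as an engineer would, in place of code of your own. Each camera call takes 0.05 s, during which the arm holds its last target. There are 200 camera calls.

## Working session

There is one attempt and no reset: what is moved stays moved. The work goes in short steps, Python scripts to look and compute and a tool call to move; the robot and the scene stay as the last step left them, time stands still between calls to the robot, and variables do not carry over. Pictures are saved under pics/ and viewed, at most 10 in all, crops included, and the job is handed in when it is done.

Besides the shell and the picture viewer there is one more tool, called after "Emit:" by a JSON object that holds its "name" and its "arguments". arm_command: Moves the arm, as the interface text tells. Its arguments: {"type":"object","properties":{"steps":{"type":"array","items":{"type":"object","properties":{"fingers":{"type":"number"},"tx":{"type":"number"},"ty":{"type":"number"},"tz":{"type":"number"},"wx":{"type":"number"},"wy":{"type":"number"},"wz":{"type":"number"}}}},"squeeze":{"type":"number"}},"required":["steps"]}

```bash
mkdir -p pics; cat > h.py <<'E'
import numpy as np,cv2
from plant import ctrl
def ray(c,p):
    f=192/np.tan(np.radians(c['fov_y']/2)); d=np.array([p[0]-c['cx'],p[1]-c['cy']])
    if c.get('wr'):
        r=np.hypot(*d); a=r/f; v=np.array([*(np.sin(a)*d/max(r,1e-9)),np.cos(a)])
    else: v=np.array([*(d/f),1.]); v/=np.linalg.norm(v)
    R=np.array(c['R']);return -R.T@np.array(c['t']),R.T@v
def onz(c,p,z):
    o,v=ray(c,p); return o+v*(z-o[2])/v[2]
def tri(rs):
    A=0;b=0
    for o,v in rs:
        P=np.eye(3)-np.outer(v,v);A=A+P;b=b+P@o
    X=np.linalg.solve(A,b);return X,[float(np.linalg.norm((np.eye(3)-np.outer(v,v))@(X-o))) for o,v in rs]
def cap(n):
    c=ctrl.capture(n);c['wr']=n=='wrist';return c
def proj(c,X):
    f=192/np.tan(np.radians(c['fov_y']/2));p=np.array(c['R'])@X+np.array(c['t'])
    if c.get('wr'):
        r=np.hypot(p[0],p[1]);a=np.arctan2(r,p[2]);return np.array([c['cx'],c['cy']])+f*a*p[:2]/r
    return np.array([c['cx'],c['cy']])+f*p[:2]/p[2]
E
python3 - <<'E'
from h import *
ims=[]
np.set_printoptions(precision=1,suppress=True)
print(ctrl.state())
for n in ['scene','side','wrist']:
    c=cap(n);cv2.imwrite(f'pics/{n}0.png',c['image']);print(n,c['fov_y'],ray(c,(c['cx'],c['cy'])))
    for k in ['pack_full','catch_full_pad','pack_empty','pack_empty_back']:
        for d in ctrl.spot_in(n,k)[:3]: print(k,np.array(d['point']),round(d['score'],2),onz(c,d['point'],50))
E
```

```text
{'t': 0.0, 'qpos': array([-82.8,  15.1,  -2.8,  72.2,  -0. ,  81.1]), 'qvel': array([-0. ,  0.1,  0.1, -0. , -0.1, -0. ]), 'effort': array([ -0. , -63.8,  38.5,   0. ,  -0. ,  -0. ]), 'ee_pos': array([ 146. , -504.2,  404.2]), 'eef_rot': array([-179.9,   -0. ,   16.1]), 'ft_force': array([ 0.1, -0.7,  0.7]), 'wrist_torque': array([-0.,  0.,  0.]), 'finger_force': 0.0, 'width': 1.0005667051949279}
scene 45.13285430796731 (array([197. , 579.4, 963.4]), array([ 0.3, -0.5, -0.8]))
pack_full [197.8 256.3] 0.73 [604.5 186.5  50. ]
catch_full_pad [222. 247.] 0.64 [570.3 138.2  50. ]
pack_empty [308.5 163.7] 0.91 [ 513.1 -193.4   50. ]
pack_empty_back [306.9 163.7] 0.57 [ 516.8 -191.3   50. ]
side 51.323073888411 (array([628.2, 743.3, 666.9]), array([-0.1, -0.8, -0.6]))
catch_full_pad [258.8 241.2] 0.53 [574.4 130.9  50. ]
pack_empty [271.3 157.4] 0.68 [ 505.4 -193.    50. ]
pack_empty_back [265.4 156.2] 0.92 [ 521.2 -201.3   50. ]
wrist 65.70646984690485 (array([ 215.7, -484.3,  372.4]), array([-0.3, -0.1, -1. ]))
```

```bash
cd pics; python3 -c "
import cv2
for n,(x,y) in {'scene':(140,110),'side':(170,110)}.items():
    i=cv2.imread(n+'0.png')[y:y+190,x:x+260];cv2.imwrite(n+'c.png',cv2.resize(i,None,fx=3,fy=3,interpolation=2))"
```

```text
(no output)
```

View pics/scenec.png

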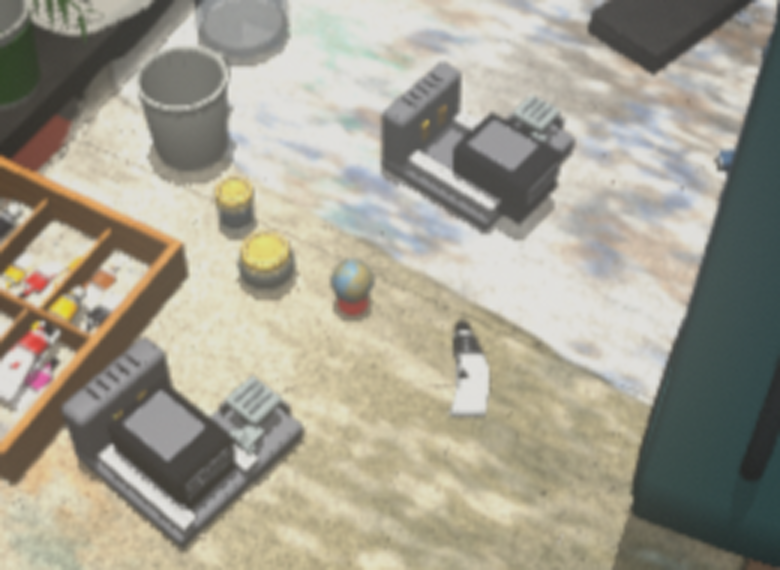

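View pics/sidec.png

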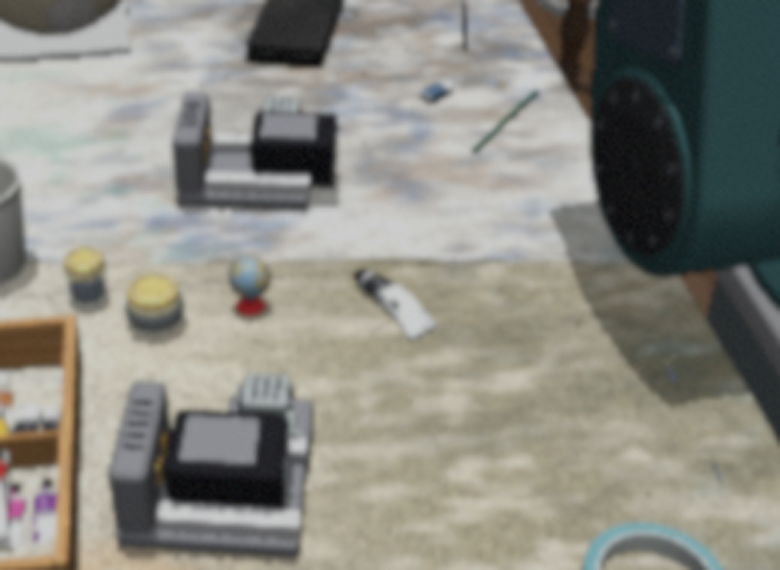

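View pics/scene0.png

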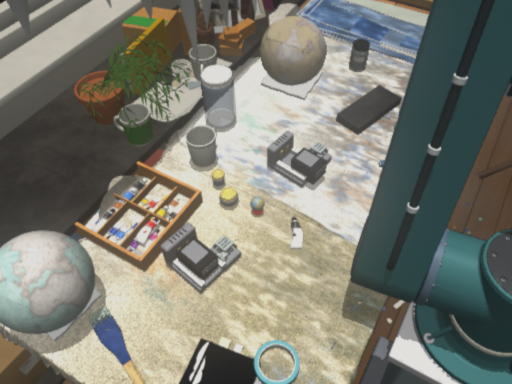

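The full pack is in the near-left charger, with its pad at scene px (223,243) and side px (258,241). The empty pack stands out of the far-right charger at scene px (308,163). Both packs slide home roughly toward +x.

```bash
python3 - <<'E'
from h import *
np.set_printoptions(precision=1,suppress=True)
s=cap('scene');d=cap('side')
S=lambda p:np.array(p)/3+[140,110]
D=lambda p:np.array(p)/3+[170,110]
P={'padF':((251,400),(265,393)),
'F1':((120,424),(190,418)),'F2':((163,392),(258,415)),
'E1':((467,143),(265,113)),'E2':((500,118),(318,113)),'E3':((540,148),(316,137)),'E4':((505,172),(260,138)),
'padE':((538,110),(283,103))}
for k,(a,b) in P.items(): print(k,*tri([ray(s,S(a)),ray(d,D(b))]),onz(s,S(a),68),onz(d,D(b),68))
# label corners order-agnostic
for n,c,f,L in [('sF',s,S,[(120,424),(163,392),(233,442),(178,480)]),('dF',d,D,[(190,418),(258,415),(255,465),(182,462)]),
 ('sE',s,S,P and [(467,143),(500,118),(540,148),(505,172)]),('dE',d,D,[(265,113),(318,113),(316,137),(260,138)]),
 ('deckF s',s,S,[(300,432),(185,545)]),('deckF d',d,D,[(312,402),(298,550)]),('deckE d',d,D,[(310,207),(180,205)]),('deckE s',s,S,[(483,230),(383,165)]),('deckFside s',s,S,[(80,452),(185,545)])]:
  print(n,[onz(c,f(p),68 if 'deck' not in n else 10) for p in L])
E
```

```text
padF [574.8 125.   44.6] [0.21730508640680257, 0.2173050864069187] [565.  136.8  68. ] [576.9 148.1  68. ]
F1 [625.2 215.1 110.1] [8.019101299997967, 8.019101299997999] [638.8 203.7  68. ] [630.4 165.8  68. ]
F2 [594.1 197.5 114.2] [13.338203781027758, 13.338203781027817] [627.3 164.4  68. ] [583.9 168.5  68. ]
E1 [ 539.9 -161.4   98.5] [6.724224221460047, 6.724224221460171] [ 545.8 -180.6   68. ] [ 539.  -220.2   68. ]
E2 [ 505.7 -167.   111.6] [14.90028675027491, 14.900286750275011] [ 534.4 -222.2   68. ] [ 489.4 -213.8   68. ]
E3 [ 492.9 -227.6   37.7] [5.706809964147494, 5.706809964147264] [ 487.6 -207.    68. ] [ 496.9 -172.9   68. ]
E4 [ 531.7 -219.3   25. ] [17.916005821371815, 17.916005821371748] [ 501.6 -166.6   68. ] [ 548.  -177.8   68. ]
padE [ 516.4 -266.1   49.1] [0.5803766046082222, 0.5803766046080839] [ 509.3 -247.9   68. ] [ 520.1 -236.    68. ]
sF [array([638.8, 203.7,  68. ]), array([627.3, 164.4,  68. ]), array([556.5, 174.2,  68. ]), array([573.6, 220.8,  68. ])]
dF [array([630.4, 165.8,  68. ]), array([583.9, 168.5,  68. ]), array([590.2, 213.1,  68. ]), array([637.7, 204.9,  68. ])]
sE [array([ 545.8, -180.6,   68. ]), array([ 534.4, -222.2,   68. ]), array([ 487.6, -207. ,   68. ]), array([ 501.6, -166.6,   68. ])]
dE [array([ 539. , -220.2,   68. ]), array([ 489.4, -213.8,   68. ]), array([ 496.9, -172.9,   68. ]), array([ 548. , -177.8,   68. ])]
deckF s [array([538.6, 113.7,  10. ]), array([561.6, 240.2,  10. ])]
deckF d [array([537.4, 104.2,  10. ]), array([565.1, 239.5,  10. ])]
deckE d [array([ 505.9, -144.5,   10. ]), array([ 625.4, -162.8,   10. ])]
deckE s [array([ 507.3, -143.5,   10. ]), array([ 623. , -166.8,   10. ])]
deckFside s [array([679.5, 215.9,  10. ]), array([561.6, 240.2,  10. ])]
```

Emit:
{"name": "arm_command", "arguments": {"steps": [{"tx": 0.327, "ty": -0.217, "tz": 0.104, "wz": 0.47, "fingers": 0}, {"tx": 0.327, "ty": -0.217, "tz": 0.104, "wz": 0.47, "fingers": 0}, {"tx": 0.327, "ty": -0.217, "tz": 0.104, "wz": 0.47, "fingers": 0}, {"tx": 0.327, "ty": -0.217, "tz": 0.104, "wz": 0.47, "fingers": 0}, {"tx": 0.327, "ty": -0.217, "tz": 0.104, "wz": 0.47, "fingers": 0}, {"tx": 0.327, "ty": -0.217, "tz": 0.104, "wz": 0.47, "fingers": 0}, {"tx": 0.327, "ty": -0.217, "tz": 0.104, "wz": 0.47, "fingers": 0}, {"tx": 0.327, "ty": -0.217, "tz": 0.104, "wz": 0.47, "fingers": 0}]}}

```text
invalid input at $.steps[0]: expected keys fingers, tx, ty, tz, wx, wy, wz
```

Emit:
{"name": "arm_command", "arguments": {"steps": [{"tx": 0.327, "ty": -0.217, "tz": 0.104, "wx": 0, "wy": 0, "wz": 0.47, "fingers": 0}, {"tx": 0.327, "ty": -0.217, "tz": 0.104, "wx": 0, "wy": 0, "wz": 0.47, "fingers": 0}, {"tx": 0.327, "ty": -0.217, "tz": 0.104, "wx": 0, "wy": 0, "wz": 0.47, "fingers": 0}, {"tx": 0.327, "ty": -0.217, "tz": 0.104, "wx": 0, "wy": 0, "wz": 0.47, "fingers": 0}, {"tx": 0.327, "ty": -0.217, "tz": 0.104, "wx": 0, "wy": 0, "wz": 0.47, "fingers": 0}, {"tx": 0.327, "ty": -0.217, "tz": 0.104, "wx": 0, "wy": 0, "wz": 0.47, "fingers": 0}, {"tx": 0.327, "ty": -0.217, "tz": 0.104, "wx": 0, "wy": 0, "wz": 0.47, "fingers": 0}, {"tx": 0.327, "ty": -0.217, "tz": 0.104, "wx": 0, "wy": 0, "wz": 0.47, "fingers": 0}]}}

```text
t: 1.65
ee_pos: [392.6, -212.8, 303.8]
eef_rot: [180.0, -0.0, -10.8]
ft_force: [1.7, -0.4, 0.2]
width: -0.001
finger_force: 0.0
```

```bash
cat > look.py <<'E'
import sys,pickle
from h import *
np.set_printoptions(precision=1,suppress=True)
c=cap('wrist');n=sys.argv[1];pickle.dump(c,open(n+'.pkl','wb'));cv2.imwrite(f'pics/{n}.png',cv2.resize(c['image'],None,fx=1.5,fy=1.5))
st=ctrl.state();print(st['ee_pos'],st['eef_rot'],ray(c,(c['cx'],c['cy'])))
for k in sys.argv[2:]:
    for d in ctrl.spot_in('wrist',k)[:3]: print(k,np.array(d['point']),round(d['score'],2),onz(c,d['point'],50))
E
python3 look.py w1 pack_empty pack_empty_back
```

```text
[ 395.2 -208.   302. ] [-179.8    0.   -10.5] (array([ 463.9, -226.8,  271.5]), array([-0.3,  0.1, -1. ]))
pack_empty [200.7  53.3] 0.86 [ 509.1 -193.5   50. ]
pack_empty_back [199.5  48.4] 0.88 [ 513.1 -193.3   50. ]
```

View pics/w1.png

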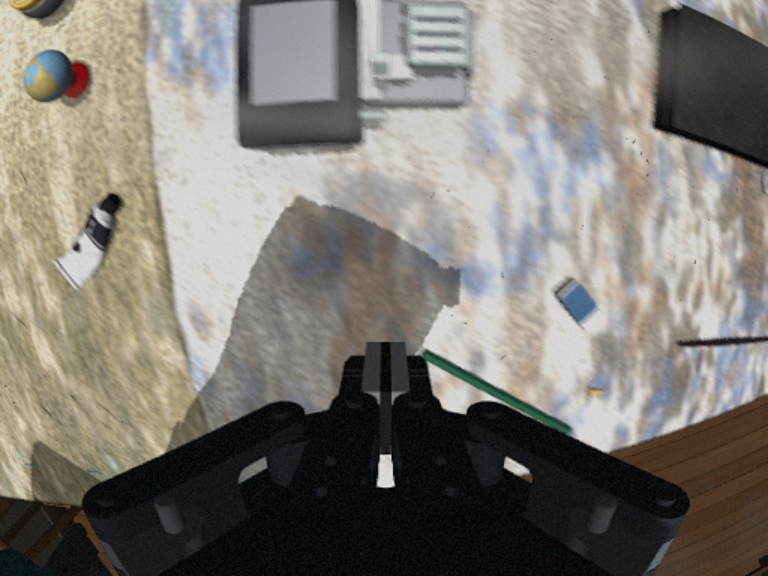

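```bash
python3 - <<'E'
from h import *
import pickle
np.set_printoptions(precision=1,suppress=True)
c=pickle.load(open('w1.pkl','rb'))
i=c['image'][0:105,150:320];cv2.imwrite('pics/w1c.png',cv2.resize(i,None,fx=4.5,fy=4.5,interpolation=2))
for p,z in [((238,147),32),((361,144),32),((240,133),68),((359,133),68),((240,20),68),((356,20),68),((438,35),50),((250,103),68),((335,103),68),((338,5),68),((250,5),68),((408,35),50),((470,35),50),((438,67),50)]:
    print(p,z,onz(c,np.array(p)/1.5,z))
E
```

```text
(238, 147) 32 [ 485.2 -148.9   32. ]
(361, 144) 32 [ 471.5 -215.4   32. ]
(240, 133) 68 [ 488.2 -163.    68. ]
(359, 133) 68 [ 475.5 -217.2   68. ]
(240, 20) 68 [ 542.8 -173.    68. ]
(356, 20) 68 [ 528.3 -225.8   68. ]
(438, 35) 50 [ 518.9 -263.9   50. ]
(250, 103) 68 [ 500.9 -170.6   68. ]
(335, 103) 68 [ 491.3 -209.3   68. ]
(338, 5) 68 [ 537.6 -219.2   68. ]
(250, 5) 68 [ 549. -179.   68.]
(408, 35) 50 [ 521.2 -249.3   50. ]
(470, 35) 50 [ 516.9 -279.8   50. ]
(438, 67) 50 [ 502.4 -260.6   50. ]
```

View pics/w1c.png

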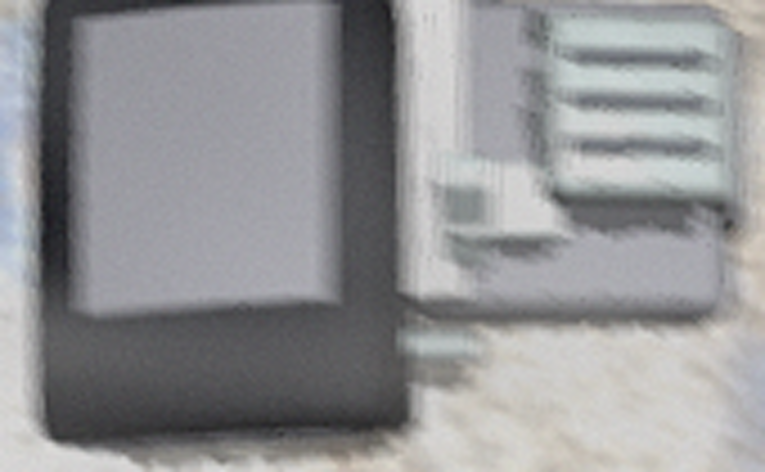

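Emit:
{"name": "arm_command", "arguments": {"steps": [{"tx": 0.011, "ty": -0.342, "tz": 0, "wx": 0, "wy": 0, "wz": 0, "fingers": 0}, {"tx": 0.011, "ty": -0.342, "tz": 0, "wx": 0, "wy": 0, "wz": 0, "fingers": 0}, {"tx": 0.011, "ty": -0.342, "tz": 0, "wx": 0, "wy": 0, "wz": 0, "fingers": 0}, {"tx": 0.011, "ty": -0.342, "tz": 0, "wx": 0, "wy": 0, "wz": 0, "fingers": 0}, {"tx": 0.011, "ty": -0.342, "tz": 0, "wx": 0, "wy": 0, "wz": 0, "fingers": 0}, {"tx": 0.011, "ty": -0.342, "tz": 0, "wx": 0, "wy": 0, "wz": 0, "fingers": 0}, {"tx": 0.011, "ty": -0.342, "tz": 0, "wx": 0, "wy": 0, "wz": 0, "fingers": 0}, {"tx": 0.011, "ty": -0.342, "tz": 0, "wx": 0, "wy": 0, "wz": 0, "fingers": 0}]}}

```text
t: 2.6
ee_pos: [452.6, 23.0, 304.0]
eef_rot: [-178.2, 0.0, -7.8]
ft_force: [0.7, -0.2, 0.2]
width: -0.003
finger_force: 0.0
```

```bash
python3 look.py w2 catch_full_pad pack_full
```

```text
[452.7  22.9 303.9] [-178.2    0.    -7.8] (array([524.7,  13.7, 271.7]), array([-0.3,  0.1, -1. ]))
catch_full_pad [120.2  70.7] 0.63 [570.6 124.4  50. ]
pack_full [58.3 53.3] 0.95 [604.7 185.9  50. ]
```

View pics/w2.png

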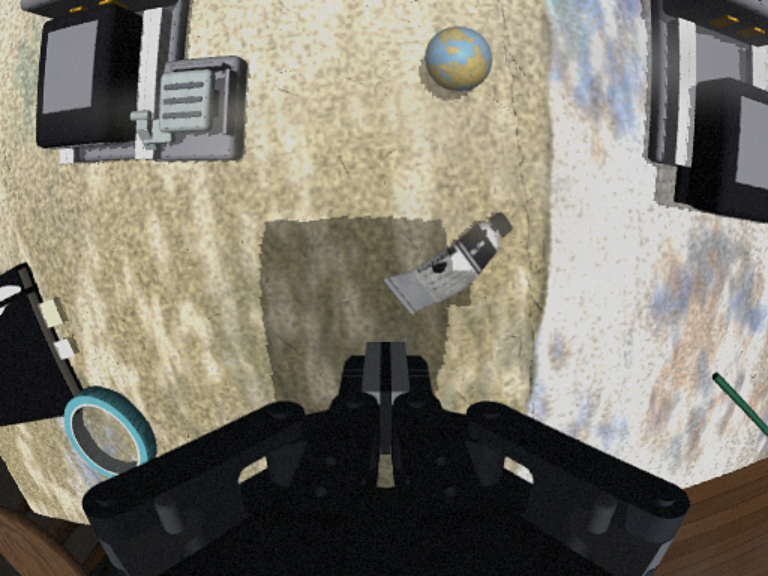

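```bash
cat > go.py <<'E'
import sys
from h import *
from scipy.spatial.transform import Rotation as Ro
np.set_printoptions(precision=4,suppress=True)
def go(x,y,z,yaw):
    st=ctrl.state();R=Ro.from_euler('xyz',st['eef_rot'],degrees=True);D=Ro.from_euler('xyz',[180,0,yaw],degrees=True)
    print(R.inv().apply(np.array([x,y,z])-st['ee_pos'])/1000,(R.inv()*D).as_rotvec(),st['ee_pos'],st['eef_rot'],st['ft_force'],st['t'],st['qpos'])
if __name__=='__main__': go(*map(float,sys.argv[1:]))
E
python3 - <<'E'
from h import *
import pickle
np.set_printoptions(precision=1,suppress=True)
c=pickle.load(open('w2.pkl','rb'))
for p,z in [((187,100),50),((212,100),50),((161,100),50),((186,68),50),((186,133),50),((37,148),32),((140,150),32),((70,160),10),((240,160),10)]:
    print(p,z,onz(c,np.array(p)/1.5,z))
s=cap('scene')
print(tri([ray(c,np.array((187,100))/1.5),ray(s,np.array((251,400))/3+[140,110])]))
E
python3 go.py 510 110 283 -11
```

```text
(187, 100) 50 [572.9 119.9  50. ]
(212, 100) 50 [569.2 105.4  50. ]
(161, 100) 50 [577.2 135.8  50. ]
(186, 68) 50 [590.7 118.2  50. ]
(186, 133) 50 [555.3 123.2  50. ]
(37, 148) 32 [580.2 254.6  32. ]
(140, 150) 32 [555.4 165.5  32. ]
(70, 160) 10 [567.1 243.2  10. ]
(240, 160) 10 [536.3 109.4  10. ]
(array([575.2, 123.9,  42. ]), [0.516625012954406, 0.5166250129542841])
[ 0.0454 -0.0933  0.0238] [-0.0319  0.0019  0.0554] [452.2396  22.9893 303.8478] [-178.1679    0.0573   -7.8226] [-0.0198  0.0482  0.031 ] 2.8 [ -7.8813  11.4234 -24.2467  54.3891   1.8321 179.9412]
```

```bash
python3 go.py 530 100 290 60
```

```text
[ 0.0666 -0.0864  0.0166] [-0.0287 -0.018  -1.1836] [452.2396  22.9893 303.8478] [-178.1679    0.0573   -7.8226] [-0.0198  0.0482  0.031 ] 2.8 [ -7.8813  11.4234 -24.2467  54.3891   1.8321 179.9412]
```

Emit:
{"name": "arm_command", "arguments": {"steps": [{"tx": 0.0666, "ty": -0.0864, "tz": 0.0166, "wx": -0.0287, "wy": -0.018, "wz": -1.18, "fingers": 0}, {"tx": 0.0666, "ty": -0.0864, "tz": 0.0166, "wx": -0.0287, "wy": -0.018, "wz": -1.18, "fingers": 0}, {"tx": 0.0666, "ty": -0.0864, "tz": 0.0166, "wx": -0.0287, "wy": -0.018, "wz": -1.18, "fingers": 0}, {"tx": 0.0666, "ty": -0.0864, "tz": 0.0166, "wx": -0.0287, "wy": -0.018, "wz": -1.18, "fingers": 0}, {"tx": 0.0666, "ty": -0.0864, "tz": 0.0166, "wx": -0.0287, "wy": -0.018, "wz": -1.18, "fingers": 0}, {"tx": 0.0666, "ty": -0.0864, "tz": 0.0166, "wx": -0.0287, "wy": -0.018, "wz": -1.18, "fingers": 0}, {"tx": 0.0666, "ty": -0.0864, "tz": 0.0166, "wx": -0.0287, "wy": -0.018, "wz": -1.18, "fingers": 0}, {"tx": 0.0666, "ty": -0.0864, "tz": 0.0166, "wx": -0.0287, "wy": -0.018, "wz": -1.18, "fingers": 0}]}}

```text
t: 3.6
ee_pos: [530.0, 100.3, 290.0]
eef_rot: [180.0, 0.0, 60.2]
ft_force: [-0.5, 0.5, 0.5]
width: 0.0
finger_force: 0.0
```

```bash
python3 look.py w3 catch_full_pad pack_full; python3 go.py 574 121 253 79
```

```text
[529.9 100.4 290. ] [180.    0.   60.6] (array([565.8, 163.5, 257.7]), array([-0.1, -0.2, -1. ]))
catch_full_pad [289.2 135.6] 0.8 [574.1 131.8  50. ]
pack_full [287.   44.4] 0.6 [604.5 188.8  50. ]
[0.0399 0.0277 0.037 ] [-0.0001 -0.0002 -0.3371] [529.925  100.5329 290.0117] [-179.9951   -0.0114   59.6884] [ 0.4033 -0.039   0.8406] 3.75 [  2.081   19.9508 -14.0645  55.9828   0.0123 122.3926]
```

View pics/w3.png

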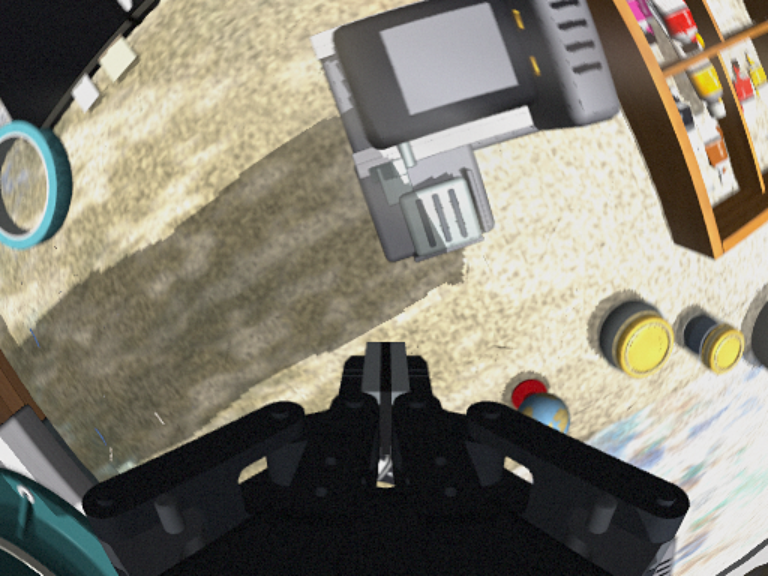

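```bash
python3 - <<'E'
from h import *
import pickle
np.set_printoptions(precision=1,suppress=True)
a=pickle.load(open('w2.pkl','rb'));b=pickle.load(open('w3.pkl','rb'));s=cap('scene');d=cap('side')
q=np.array((442,215))/1.5
print(onz(b,q,50)); 
for p in [(400,195),(470,182),(485,236),(415,255)]: print(onz(b,np.array(p)/1.5,50))
r=[ray(a,np.array((187,100))/1.5),ray(b,q),ray(s,np.array((251,400))/3+[140,110]),ray(d,np.array((265,393))/3+[170,110])]
print(tri(r[:2]),tri(r))
E
python3 go.py 573 122 250 79
```

```text
[574.9 125.1  50. ]
[562.2 143.   50. ]
[594.  132.5  50. ]
[588.4 106.   50. ]
[554.4 114.4  50. ]
(array([574.9, 123.7,  41.9]), [0.30047672509462886, 0.30047672509446466]) (array([575. , 123.7,  42.8]), [0.5966220839484033, 0.22157289741370073, 0.7258873409274009, 0.5128256927110787])
[0.0401 0.0264 0.04  ] [-0.0001 -0.0003 -0.3376] [529.928  100.7314 289.9981] [-179.9902   -0.0163   59.6551] [0.1226 0.4687 0.0017] 3.85 [  2.1009  19.9553 -14.0595  55.9847   0.019  122.4458]
```

Emit:
{"name": "arm_command", "arguments": {"steps": [{"tx": 0.0405, "ty": 0.028, "tz": 0.0, "wx": 0, "wy": 0, "wz": -0.337, "fingers": 0}, {"tx": 0.0405, "ty": 0.028, "tz": 0.0, "wx": 0, "wy": 0, "wz": -0.337, "fingers": 0}, {"tx": 0.0405, "ty": 0.028, "tz": 0.04, "wx": 0, "wy": 0, "wz": -0.337, "fingers": 0}, {"tx": 0.0405, "ty": 0.028, "tz": 0.055, "wx": 0, "wy": 0, "wz": -0.337, "fingers": 0}, {"tx": 0.0405, "ty": 0.028, "tz": 0.055, "wx": 0, "wy": 0, "wz": -0.337, "fingers": 0}, {"tx": 0.0405, "ty": 0.028, "tz": 0.055, "wx": 0, "wy": 0, "wz": -0.337, "fingers": 0}]}}

```text
t: 4.45
ee_pos: [574.6, 122.0, 235.6]
eef_rot: [180.0, -0.0, 79.1]
ft_force: [-0.4, -0.5, 0.9]
width: 0.003
finger_force: 0.0
```

```bash
python3 go.py 574.5 121.5 223 79;python3 look.py w4 catch_full_pad
```

```text
[-0.0006 -0.      0.0126] [ 0.0002 -0.0004  0.0019] [574.6413 122.0489 235.5636] [179.9893  -0.022   79.1103] [-0.4422 -0.5446  0.9066] 4.45 [  4.0424  26.7483 -12.0103  51.2254   0.0185 104.9321]
[574.8 122.1 236.1] [179.9  -0.   79.1] (array([587.9, 193.6, 203.3]), array([-0.1, -0.3, -1. ]))
catch_full_pad [242.1 205.7] 0.95 [569.7 140.4  50. ]
```

View pics/w4.png

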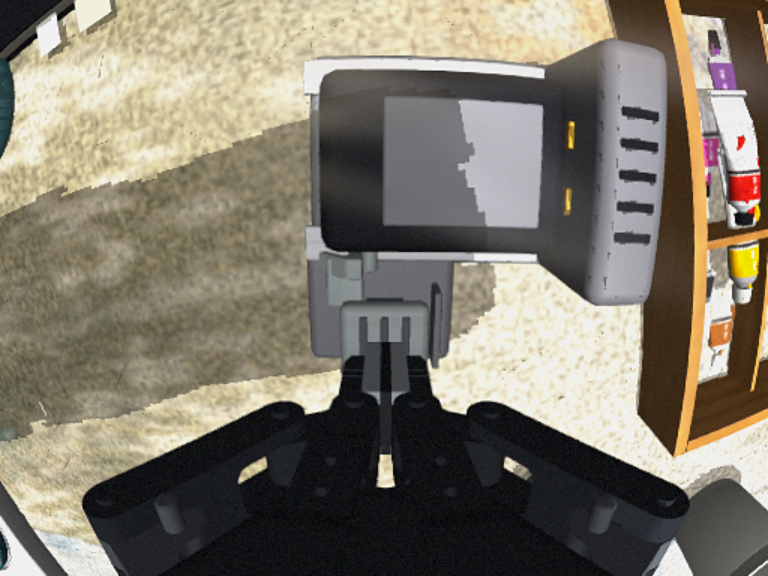

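Emit:
{"name": "arm_command", "arguments": {"steps": [{"tx": 0, "ty": 0, "tz": 0.01, "wx": 0, "wy": 0, "wz": 0, "fingers": 0}, {"tx": 0, "ty": 0, "tz": 0.015, "wx": 0, "wy": 0, "wz": 0, "fingers": 0}, {"tx": 0, "ty": 0, "tz": 0.019, "wx": 0, "wy": 0, "wz": 0, "fingers": 0}, {"tx": 0, "ty": 0, "tz": 0.021, "wx": 0, "wy": 0, "wz": 0, "fingers": 0}, {"tx": 0, "ty": 0, "tz": 0.021, "wx": 0, "wy": 0, "wz": 0, "fingers": 0}]}}

```text
t: 5.05
ee_pos: [574.6, 122.2, 213.9]
eef_rot: [180.0, -0.0, 79.2]
ft_force: [1.0, 0.1, 3.5]
width: 0.0
finger_force: 1.7
```

```bash
python3 look.py w5 pack_full; python3 go.py 574.5 121.5 212 79
```

```text
[574.6 122.2 214.1] [180.   -0.   79.2] (array([587.8, 193.7, 181.7]), array([-0.1, -0.3, -1. ]))
pack_full [250.2 108.5] 0.58 [584.6 191.5  50. ]
[-0.0007  0.      0.0022] [ 0.0005 -0.0003  0.0038] [574.6051 122.1745 214.208 ] [179.9732  -0.0186  79.2178] [ 2.0983 -0.1627  4.159 ] 5.15 [  4.0564  27.8747 -13.8143  48.2803   0.0111 104.8386]
```

Emit:
{"name": "arm_command", "arguments": {"steps": [{"tx": 0, "ty": 0, "tz": 0.0015, "wx": 0, "wy": 0, "wz": 0, "fingers": 0}, {"tx": 0, "ty": 0, "tz": 0.0015, "wx": 0, "wy": 0, "wz": 0, "fingers": 0}, {"tx": 0, "ty": 0, "tz": 0.0015, "wx": 0, "wy": 0, "wz": 0, "fingers": 0}, {"tx": 0, "ty": 0, "tz": 0.0015, "wx": 0, "wy": 0, "wz": 0, "fingers": 0}]}}

```text
t: 5.55
ee_pos: [574.6, 122.2, 212.6]
eef_rot: [180.0, -0.0, 79.2]
ft_force: [3.1, -1.5, 3.3]
width: -0.002
finger_force: 1.9
```

```bash
python3 look.py w6 pack_full
```

```text
[574.6 122.2 212.6] [180.   -0.   79.2] (array([587.7, 193.7, 180.4]), array([-0.1, -0.3, -1. ]))
pack_full [225.8 107.4] 0.71 [574.3 194.1  50. ]
```

View pics/w6.png

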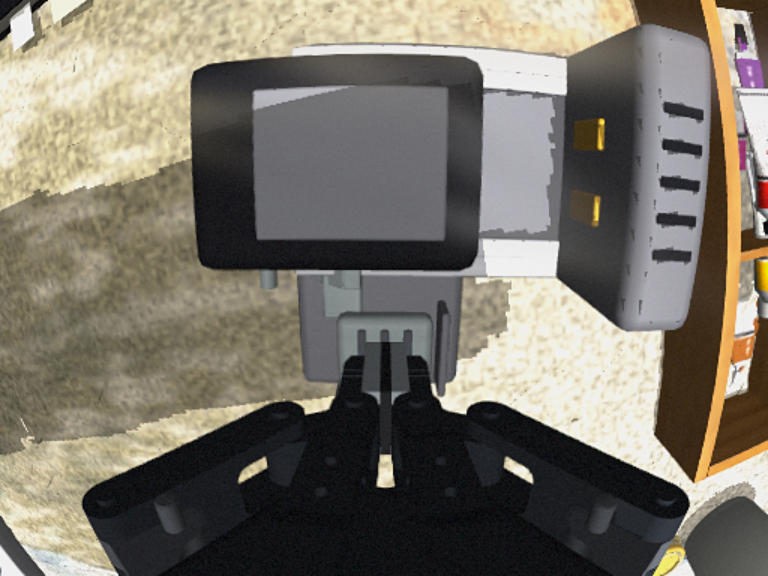

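The full pack has sprung out: its front edge moved from px x≈320 to x≈195. Next I lift and go to the empty pack.

```bash
python3 go.py 440 -182 300 -11
```

```text
[-0.3239 -0.0753 -0.0875] [ 0.     -0.0006  1.5746] [574.5761 122.1686 212.6272] [179.976   -0.0218  79.2175] [ 2.7899 -0.3696  4.064 ] 5.65 [  4.0553  27.9604 -13.9459  48.0648   0.0149 104.8378]
```

Emit:
{"name": "arm_command", "arguments": {"steps": [{"tx": 0, "ty": 0, "tz": -0.05, "wx": 0, "wy": 0, "wz": 0, "fingers": 0}, {"tx": 0, "ty": 0, "tz": -0.087, "wx": 0, "wy": 0, "wz": 0, "fingers": 0}, {"tx": -0.04, "ty": -0.01, "tz": -0.087, "wx": 0, "wy": 0, "wz": 0.14, "fingers": 0}, {"tx": -0.08, "ty": -0.02, "tz": -0.087, "wx": 0, "wy": 0, "wz": 0.28, "fingers": 0}, {"tx": -0.12, "ty": -0.03, "tz": -0.087, "wx": 0, "wy": 0, "wz": 0.42, "fingers": 0}, {"tx": -0.16, "ty": -0.04, "tz": -0.087, "wx": 0, "wy": 0, "wz": 0.56, "fingers": 0}, {"tx": -0.2, "ty": -0.05, "tz": -0.087, "wx": 0, "wy": 0, "wz": 0.7, "fingers": 0}, {"tx": -0.24, "ty": -0.06, "tz": -0.087, "wx": 0, "wy": 0, "wz": 0.84, "fingers": 0}]}}

```text
t: 6.45
ee_pos: [469.3, -103.4, 299.1]
eef_rot: [-179.9, 0.0, 30.8]
ft_force: [0.9, -1.0, -0.1]
width: -0.001
finger_force: 0.0
```

```bash
python3 go.py 440 -182 300 -11
```

```text
[-0.0654  0.0526 -0.001 ] [-0.0012  0.0009  0.7293] [ 469.261  -103.3544  299.0893] [-179.9168    0.0224   30.7834] [ 0.9469 -1.0152 -0.1118] 6.45 [-22.1577  14.2515 -21.128   54.7004   0.0323 127.0589]
```

Emit:
{"name": "arm_command", "arguments": {"steps": [{"tx": -0.065, "ty": 0.053, "tz": 0, "wx": 0, "wy": 0, "wz": 0.72, "fingers": 0}, {"tx": -0.065, "ty": 0.053, "tz": 0, "wx": 0, "wy": 0, "wz": 0.72, "fingers": 0}, {"tx": -0.065, "ty": 0.053, "tz": 0, "wx": 0, "wy": 0, "wz": 0.72, "fingers": 0}, {"tx": -0.065, "ty": 0.053, "tz": 0, "wx": 0, "wy": 0, "wz": 0.72, "fingers": 0}, {"tx": -0.065, "ty": 0.053, "tz": 0, "wx": 0, "wy": 0, "wz": 0.72, "fingers": 0}, {"tx": -0.065, "ty": 0.053, "tz": 0, "wx": 0, "wy": 0, "wz": 0.72, "fingers": 0}]}}

```text
t: 7.05
ee_pos: [441.9, -181.1, 299.0]
eef_rot: [-179.9, 0.1, -10.3]
ft_force: [0.2, 0.8, 0.4]
width: -0.001
finger_force: 0.0
```

```bash
python3 look.py w7 pack_empty; python3 go.py 440 -182 215 -11
```

```text
[ 442.  -181.1  299.1] [-179.9    0.1  -10. ] (array([ 513.4, -194.5,  266.6]), array([-0.3,  0.1, -1. ]))
pack_empty [256.4 101.5] 0.86 [ 513.7 -194.1   50. ]
[-0.0019  0.0013  0.0841] [-0.0008  0.0007  0.0184] [ 442.1361 -181.1252  299.1478] [-179.9525    0.0424   -9.9441] [ 0.2393  0.4875 -0.0764] 7.15 [-32.0683  13.993  -21.4873  54.5769   0.0281 157.8758]
```

View pics/w7.png

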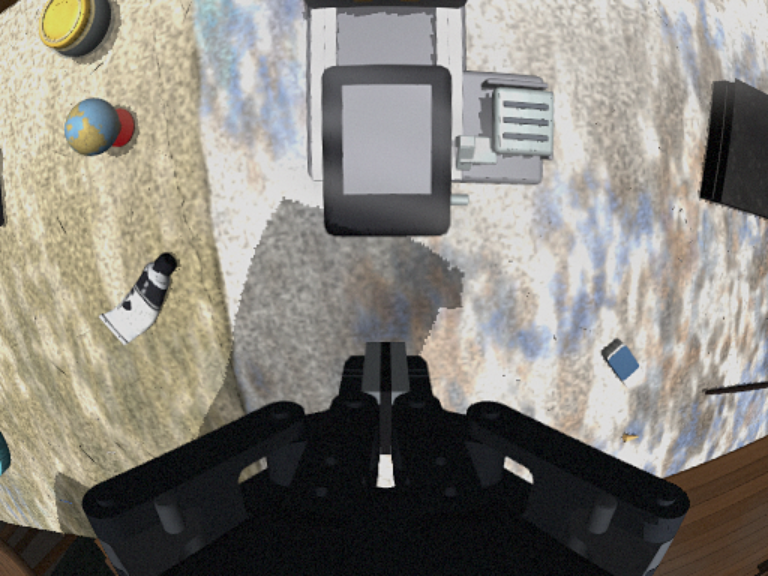

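```bash
python3 - <<'E'
from h import *
import pickle
np.set_printoptions(precision=1,suppress=True)
c=pickle.load(open('w7.pkl','rb'))
for p,z in [((325,232),68),((450,232),68),((387,236),68),((387,66),68),((309,180),32),((309,20),32),((325,90),68),((450,90),68),((522,120),50)]:
    print(p,z,onz(c,np.array(p)/1.5,z))
E
```

```text
(325, 232) 68 [ 483.3 -161.1   68. ]
(450, 232) 68 [ 473.3 -217.    68. ]
(387, 236) 68 [ 476.4 -188.5   68. ]
(387, 66) 68 [ 551.8 -202.1   68. ]
(309, 180) 32 [ 507.  -152.3   32. ]
(309, 20) 32 [ 592.8 -168.1   32. ]
(325, 90) 68 [ 546.3 -173.5   68. ]
(450, 90) 68 [ 536.6 -227.5   68. ]
(522, 120) 50 [ 519.6 -263.7   50. ]
```

Emit:
{"name": "arm_command", "arguments": {"steps": [{"tx": 0, "ty": 0.001, "tz": 0.045, "wx": 0, "wy": 0, "wz": 0, "fingers": 0}, {"tx": 0, "ty": 0.001, "tz": 0.084, "wx": 0, "wy": 0, "wz": 0, "fingers": 0}, {"tx": 0.01, "ty": 0.001, "tz": 0.084, "wx": 0, "wy": 0, "wz": 0, "fingers": 0}, {"tx": 0.02, "ty": 0.001, "tz": 0.084, "wx": 0, "wy": 0, "wz": 0, "fingers": 0}, {"tx": 0.025, "ty": 0.001, "tz": 0.084, "wx": 0, "wy": 0, "wz": 0, "fingers": 0}, {"tx": 0.03, "ty": 0.001, "tz": 0.084, "wx": 0, "wy": 0, "wz": 0, "fingers": 0}, {"tx": 0.035, "ty": 0.001, "tz": 0.084, "wx": 0, "wy": 0, "wz": 0, "fingers": 0}]}}

```text
t: 7.85
ee_pos: [477.3, -188.6, 216.5]
eef_rot: [180.0, -0.1, -10.1]
ft_force: [-3.6, -0.1, 2.0]
width: -0.002
finger_force: 1.7
```

```bash
python3 look.py w8 pack_empty; python3 go.py 518.6 -196.5 215 -10.2
```

```text
[ 477.8 -188.8  216.3] [180.   -0.1 -10.1] (array([ 548.8, -201.9,  184.3]), array([-0.3,  0.1, -1. ]))
pack_empty [253.9 153.9] 0.86 [ 526.  -196.5   50. ]
[0.0419 0.0005 0.0011] [ 0.     -0.0016  0.0011] [ 477.4225 -188.6654  216.0766] [179.9973  -0.0913 -10.1345] [-0.1418  0.8561  0.3907] 7.95 [-30.6703  21.6633 -24.6953  43.5549   0.0295 159.4642]
```

View pics/w8.png

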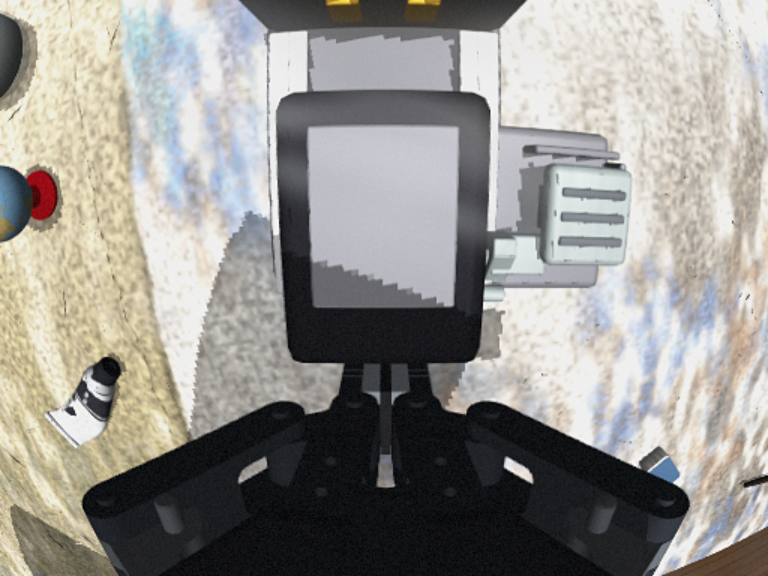

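Emit:
{"name": "arm_command", "arguments": {"steps": [{"tx": 0.006, "ty": 0, "tz": 0, "wx": 0, "wy": 0, "wz": 0, "fingers": 0}, {"tx": 0.012, "ty": 0, "tz": 0, "wx": 0, "wy": 0, "wz": 0, "fingers": 0}, {"tx": 0.017, "ty": 0, "tz": 0, "wx": 0, "wy": 0, "wz": 0, "fingers": 0}, {"tx": 0.021, "ty": 0, "tz": 0, "wx": 0, "wy": 0, "wz": 0, "fingers": 0}, {"tx": 0.024, "ty": 0, "tz": 0, "wx": 0, "wy": 0, "wz": 0, "fingers": 0}, {"tx": 0.024, "ty": 0, "tz": 0, "wx": 0, "wy": 0, "wz": 0, "fingers": 0}]}}

```text
t: 8.55
ee_pos: [500.5, -192.6, 215.3]
eef_rot: [-180.0, 0.0, -10.2]
ft_force: [-2.0, 0.5, -1.4]
width: -0.002
finger_force: 0.9
```

Emit:
{"name": "arm_command", "arguments": {"steps": [{"tx": 0.002, "ty": 0, "tz": 0, "wx": 0, "wy": 0, "wz": 0, "fingers": 0}, {"tx": 0.004, "ty": 0, "tz": 0, "wx": 0, "wy": 0, "wz": 0, "fingers": 0}, {"tx": 0.004, "ty": 0, "tz": 0, "wx": 0, "wy": 0, "wz": 0, "fingers": 0}]}}

```text
t: 8.85
ee_pos: [504.1, -193.3, 215.3]
eef_rot: [-180.0, 0.0, -10.2]
ft_force: [-2.6, 2.0, -1.9]
width: 0.003
finger_force: 2.0
```

```bash
python3 look.py w9 pack_empty; python3 go.py 518.6 -196.5 215 -10.2
```

```text
[ 504.1 -193.3  215.3] [-180.     0.   -10.2] (array([ 575.6, -206.5,  183. ]), array([-0.3,  0.1, -1. ]))
pack_empty [257.7 151.9] 0.69 [ 553.4 -202.9   50. ]
[0.0149 0.0006 0.0003] [-0.0006  0.0004  0.0007] [ 504.0818 -193.2837  215.2729] [-179.9629    0.022   -10.158 ] [-3.2305  1.6137 -2.1665] 8.95 [-29.635   23.9201 -20.8713  45.2418   0.0276 160.523 ]
```

View pics/w9.png

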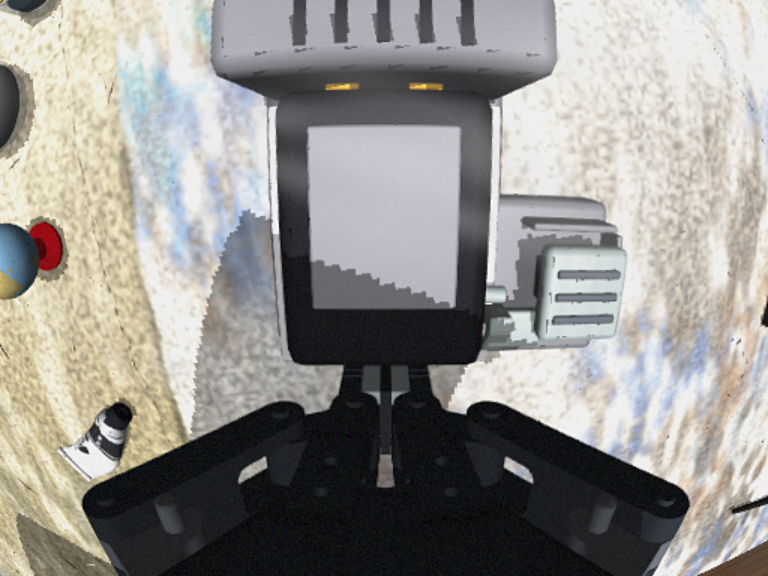

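I have now viewed more than the 10 pictures allowed, so from here I'll work from numbers only. The pack is nearly home, so I'll creep in until the force rises at the rear stop.

Emit:
{"name": "arm_command", "arguments": {"steps": [{"tx": 0.001, "ty": 0, "tz": 0, "wx": 0, "wy": 0, "wz": 0, "fingers": 0}, {"tx": 0.002, "ty": 0, "tz": 0, "wx": 0, "wy": 0, "wz": 0, "fingers": 0}, {"tx": 0.002, "ty": 0, "tz": 0, "wx": 0, "wy": 0, "wz": 0, "fingers": 0}]}}

```text
t: 9.25
ee_pos: [505.0, -193.4, 215.2]
eef_rot: [-180.0, 0.2, -10.2]
ft_force: [-14.1, 2.3, 7.0]
width: -0.002
finger_force: 7.3
```

Emit:
{"name": "arm_command", "arguments": {"steps": [{"tx": 0.001, "ty": 0, "tz": 0, "wx": 0, "wy": 0, "wz": 0, "fingers": 0}, {"tx": 0.001, "ty": 0, "tz": 0, "wx": 0, "wy": 0, "wz": 0, "fingers": 0}, {"tx": 0.001, "ty": 0, "tz": 0, "wx": 0, "wy": 0, "wz": 0, "fingers": 0}]}}

```text
t: 9.55
ee_pos: [505.4, -193.4, 215.2]
eef_rot: [-180.0, 0.3, -10.2]
ft_force: [-19.4, 3.0, 11.3]
width: -0.003
finger_force: 9.9
```

The pack is at the rear stop: 19 N with almost no movement. Backing off slowly, then lifting.

Emit:
{"name": "arm_command", "arguments": {"steps": [{"tx": -0.004, "ty": 0, "tz": 0, "wx": 0, "wy": 0, "wz": 0, "fingers": 0}, {"tx": -0.01, "ty": 0, "tz": 0, "wx": 0, "wy": 0, "wz": 0, "fingers": 0}, {"tx": -0.03, "ty": 0, "tz": 0, "wx": 0, "wy": 0, "wz": 0, "fingers": 0}, {"tx": -0.064, "ty": 0, "tz": 0, "wx": 0, "wy": 0, "wz": 0, "fingers": 0}, {"tx": -0.064, "ty": 0, "tz": -0.045, "wx": 0, "wy": 0, "wz": 0, "fingers": 0}, {"tx": -0.064, "ty": 0, "tz": -0.085, "wx": 0, "wy": 0, "wz": 0, "fingers": 0}, {"tx": -0.064, "ty": 0, "tz": -0.085, "wx": 0, "wy": 0, "wz": 0, "fingers": 0}, {"tx": -0.064, "ty": 0, "tz": -0.085, "wx": 0, "wy": 0, "wz": 0, "fingers": 0}]}}

```text
t: 10.35
ee_pos: [444.5, -183.0, 301.4]
eef_rot: [180.0, -0.2, -10.2]
ft_force: [-0.3, 0.6, 0.0]
width: 0.002
finger_force: 0.0
```

```bash
python3 look.py w10 pack_empty pack_empty_back; python3 - <<'E'
from h import *
import pickle
np.set_printoptions(precision=1,suppress=True)
a=pickle.load(open('w7.pkl','rb'));b=pickle.load(open('w10.pkl','rb'))
# front top edge of pack: brightness along the axis line, z=68
for n,c in (('before',a),('after',b)):
    g=cv2.cvtColor(c['image'],cv2.COLOR_BGR2GRAY);v=[]
    for s in range(-15,95,3):
        X=np.array([477+.984*s,-188.5-.178*s,68]);u=proj(c,X)
        v.append(int(g[int(round(u[1])),int(round(u[0]))]) if 0<=u[1]<383 else -1)
    print(n,v)
for n in ['scene','side']:
    c=cap(n)
    for k in ['pack_full','pack_empty']:
        for d in ctrl.spot_in(n,k)[:2]: print(n,k,round(d['score'],2),onz(c,d['point'],50))
E
```

```text
[ 444.2 -182.8  300.4] [180.   -0.1 -10.2] (array([ 516.1, -196.3,  269.3]), array([-0.3,  0. , -1. ]))
pack_empty_back [254.2  54.8] 0.79 [ 551.9 -201.    50. ]
before [129, 136, 143, 130, 141, 20, 46, 58, 72, 80, 86, 83, 171, 178, 174, 180, 182, 181, 176, 179, 176, 175, 172, 175, 175, 173, 175, 176, 84, 85, 73, 166, 165, 162, 162, 161, 164]
after [124, 145, 141, 130, 141, 138, 131, 119, 197, 197, 209, 204, 206, 206, 96, 171, 136, 37, 55, 65, 63, 80, 92, 98, 174, 171, 168, 171, 169, 172, 169, 170, 167, 168, 170, 163, 164]
scene pack_full 0.57 [576.5 195.4  50. ]
scene pack_empty 0.56 [ 549.2 -210.6   50. ]
side pack_full 0.64 [575.  195.6  50. ]
side pack_empty 0.58 [ 556.2 -191.3   50. ]
```

```bash
python3 -c "
from plant import ctrl
print(ctrl.finish_job())"
```

```text
the job is handed in; nothing more can be done
None
```

The full pack sprang out of its charger and the other pack is pushed home and stayed in when I let go; the job was handed in at about 11 s with the robot touching nothing, but I viewed 12 pictures against the limit of 10.

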